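# Set a board to the red flip stop

## Robot

A 7-joint arm with a two-finger parallel gripper is mounted at the origin on a cart in front of the work surface, level with it; the furniture and walls round the work are solid. World frame = base frame: x ahead of the robot, y to its left, z up, the work surface at z = 0. Lengths are in m, angles in rad, forces in N, time in s.
With the tool pointing down it reaches from about 0.35 to 0.9 m from the base axis. Payload 19.9 kg.
Tool frame: the origin (TCP) lies midway between the tips of the shut fingers; the grasp point (between the pads) lies 19 mm behind it (bot.hold_point_z is the distance from the TCP to the grasp point, in m); z points along the fingers, y is the line along which they close (so a half turn about z gives the same grasp; the last joint's range is limited). The gripper opens to 85 mm and grips with 20 to 120 N. Pads are 22 mm wide; open, the fingers measure 114 mm over their backs; the gripper's body (76 mm by 85 mm) begins 54 mm behind the grasp point. The pads swing forward as they close: fully open they stand 13 mm farther back than shut.
Start: joints at [-1.218, 0.417, -0.01, 1.614, 0.005, 1.111, -0.053], TCP at [0.24, 0.577, 0.231] pointing down, gripper open.
Joint ranges: [-2.81, 2.81], [-0.39, 2.02], [-1.27, 1.25], [0.06, 2.57], [-1.19, 4.33], [0.19, 2], [-2.82, 2.82]. Speed limits (rad/s): [1.89, 1.89, 2.39, 2.39, 3.01, 3.01, 3.01].

## Interface

Orientations are given as a unit quaternion [x, y, z, w].
In Python, from station import status, capture, camera_params, finish_job, bot gives the robot as it stands.
- The arm moves only by the tool drive_tool, never from a script. Its argument "plan" is a list of rows, each a list of 7 numbers: the shift along the tool's x, y, z in cm, then the turn, a rotation vector about the tool's x, y, z in rad, then the opening, from 0 (shut) to 1 (fully open). A call has exactly 5 rows; each row is the pose to reach, as a shift and turn from the pose commanded when the call began, along the tool's axes at that moment; what a row does not reach only later rows make up. A row lasts 1/12 s, in which the tool goes at most 41.7 mm and 7.16 degrees, less where a joint would pass 70% of its speed; a pose out of reach is approached as far as the arm can. A call with a gripper value outside its range is refused whole. The fingers move at their own pace and stop on an object; the grip force is fixed at half the most. Time passes only in rows, so rows that repeat a pose let the fingers close, or fill a call up. It gives the time, the measured TCP pose, the force, the opening and the grip force at its end, in the units of the state.
- status.sense(): the state, without advancing time (a new reading comes with each control period).
- capture(name): name is "scene" or "top" or "wrist"; returns the picture (480x640x3 uint8, blue, green, red); there is no depth.
- camera_params(name): a dict with "K" (3x3 intrinsics, pixels), "R" (3x3) and "t" (3): a world point X has camera coordinates R X + t; the wrist camera has in their place "mount" (4x4, takes a point from camera to tool coordinates, whose origin is the TCP and whose axes are the flange's). Camera axes: x right, y down, z forward; pixel columns grow to the right and rows downward; lengths in m; the calibration is good to about 2 mm. A picture is of the moment at which its call begins: read the wrist's pose just before it. camera_params takes no time and is no camera call.
- finish_job(): hands the job in; it is judged then, once.
The state is a dict: "time": time; "joint_pos": joint angles; "qd": joint speeds; "effort": joint torques, N m; "tcp_pos": TCP position; "orientation": TCP orientation; "wrist_force": force on the tool from outside, world axes, zero at the start; "torque": the same for the moment, N m; "grip_width": finger opening in m; "gripper_force": force on a finger pad.
Only numpy, scipy, OpenCV 4.12 (cv2) and the standard library are available. Lean on these libraries where they do the work, as an engineer would, in place of code of your own. Each camera call takes 0.05 s, during which the arm holds its last target. There are 200 camera calls.

## Task

Set the board up in the crosscut jig for sawing to the red stop's length: flip the red stop down over the front of the fence until it rests at the end of its swing, tip the board over from its edge so that it lies flat on the deck, and push it along until its long side is flush with the fence and its end butts against the red stop. Only push: do not lift the board up off the jig, leave the black stop flipped up, and leave the other things on the bench where they are.

Things in the scene. Friction and masses are not known exactly. Their poses are not given: they have to be found in the camera images.
- jig: Fixed crosscut jig: plywood base 18 mm thick, aluminium fence along its far side. Origin: on the bench, below the fence's front face. x points to the fence (away from the robot), y left along the fence, z up. Deck (top of the plywood): x -107 to 0, y -145 to +201 mm. Fence: x 0 to 20, y -140 to +196 mm, its top 40 mm above the deck. A dark saw kerf crosses it at y = 30 mm.
- red_stop_pivot (a point): Hinge centre of the flip stop with the RED arm, in an aluminium saddle 36 mm wide (y) on the fence: 10 mm behind the fence's front face, 50 mm above the deck. Axes as the jig's; hinge axis y. The L-shaped arm is 16 mm wide (y -8 to +8). When down, the left side of its foot (8 mm to +y of this point) is the face that the board's end butts against.
- red_stop_arm (a joint): Swing of the red arm, rad: 0 = fully down on its end stop, 1.57 = bar upright, 1.8 = furthest back; starts at 1.68 to 1.8, leaning back just past its balance point at about 1.62. The hinge is loose (0.006 N m of friction, lightly damped): pushed forward to about 1.3 or less, the arm drops to 0 by its own weight in about a second. About 1 N does it.
- red_stop_back (a point): Point on the back of the red arm's bar, 5 mm from its outer end. Flipped up: it faces away from the robot (+x), 40 to 47 mm above the pivot and 13 to 20 mm behind it: push here from behind, towards the robot; the foot points to the robot, up to 58 mm above the pivot. Down: this side is the arm's top, 10 mm above the pivot; the foot hangs 16 to 50 mm before the pivot, to 4 mm above the deck.
- black_stop_pivot (a point): Hinge centre of the other flip stop: the same, but with a BLACK arm, on the same fence 60 to 110 mm left or right of the red one. It stays flipped up: its top is up to 58 mm above its pivot, its foot reaches up to 47 mm before the pivot and is at least 20 mm above it, so that the flat board passes beneath it on the deck.
- black_stop_arm (a joint): Swing of the black arm, rad, as for the red one; it starts between 1.68 and 1.8 and must stay flipped up.
- board_mid (a point): Centre of the board: a loose wooden batten 50 mm wide (its x), 160 mm long (its y), 20 mm thick (its z), about 0.1 kg. It starts standing on a long edge on the left of the deck (50 mm tall, centre 25 mm above the deck), within 0.06 rad of parallel to the fence, at least 65 mm of free deck between them. Lying flat, its centre is 10 mm above the deck.
- tape_measure: Chrome tape measure standing on the bench to the right, 36x87x64 mm, loose; a bystander. Origin under its centre.
- pencil: Flat red carpenter's pencil on the bench, 14x128x8 mm, loose; a bystander. Origin under its centre.
- marking_gauge: Beech marking gauge on the bench to the right of the jig, 62x205x71 mm, loose; a bystander. Origin under its centre.
- pliers: Pliers with red handles lying to the right, 59x171x12 mm, loose; a bystander. Origin under its centre.
- glue_bottle: Upright yellow glue bottle to the left of the jig, 42x60x201 mm, loose; a bystander. Origin under its centre.
- offcut: Pale wooden offcut lying on the bench to the left of the jig, 50x120x24 mm, loose; a bystander, not the board. Origin under its centre.

How it is judged:
By the outcome, as a careful person would: the job done as asked, in the order asked, and still so for the second after the job is handed in, with the robot touching nothing.
It also fails if it takes over 61 s, if anything falls off the work surface, if the arm or the gripper's body presses on something with over 40 N, if the wrist force passes 120 N, or if a joint passes its speed limit or range.

## Working session

There is one attempt and no reset: what is moved stays moved. The work goes in short steps, Python scripts to look and compute and a tool call to move; the robot and the scene stay as the last step left them, time stands still between calls to the robot, and variables do not carry over. Pictures are saved under pics/ and viewed, at most 10 in all, crops included, and the job is handed in when it is done.

Besides the shell and the picture viewer there is one more tool, called after "Call:" in YAML: its name, and indented under it one key for each argument. drive_tool: Moves the arm, as the interface text tells. Its arguments: {"type":"object","properties":{"plan":{"type":"array","items":{"type":"array","items":{"type":"number"}}}},"required":["plan"]}

```bash
ls; mkdir -p pics
python3 - <<'E'
from station import *
import cv2,numpy as np
s=status.sense();print(s['time'],s['tcp_pos'],s['orientation'],s['wrist_force'])
for n in('scene','top'):
    cv2.imwrite(f'pics/{n}1.png',capture(n));p=camera_params(n);print(n,{k:np.round(v,4).tolist() for k,v in p.items()})
print(camera_params('wrist'))
E
```

```text
pics
0.0 [0.24030844 0.57658393 0.23067266] [ 1.96148965e-01  9.80573917e-01 -6.09903487e-04 -6.71120559e-05] [ 1.03270838  0.21455481 -0.22531181]
scene {'K': [[549.9485, 0.0, 317.7285], [0.0, 549.9485, 232.8675], [0.0, 0.0, 1.0]], 'R': [[0.8789, -0.4767, -0.0158], [-0.3217, -0.5681, -0.7574], [0.352, 0.6708, -0.6527]], 't': [-0.4112, 0.2628, 1.4298]}
top {'K': [[575.8425, 0.0, 317.7766], [0.0, 575.8425, 236.0338], [0.0, 0.0, 1.0]], 'R': [[0.0826, -0.9966, -0.0007], [-0.9746, -0.0806, -0.2088], [0.2081, 0.0179, -0.9779]], 't': [0.0537, 0.5205, 1.5574]}
{'K': array([[427.00100671,   0.        , 316.76760476],
       [  0.        , 427.00100671, 248.63136405],
       [  0.        ,   0.        ,   1.        ]]), 'mount': array([[ 5.12375221e-04, -9.46815297e-01, -3.21777144e-01,
         8.27970226e-02],
       [ 9.99999600e-01,  2.49122332e-04,  8.59297143e-04,
        -3.11955141e-04],
       [-7.33433808e-04, -3.21777455e-01,  9.46815046e-01,
        -1.42254169e-01],
       [ 0.00000000e+00,  0.00000000e+00,  0.00000000e+00,
         1.00000000e+00]])}
```

View pics/scene1.png

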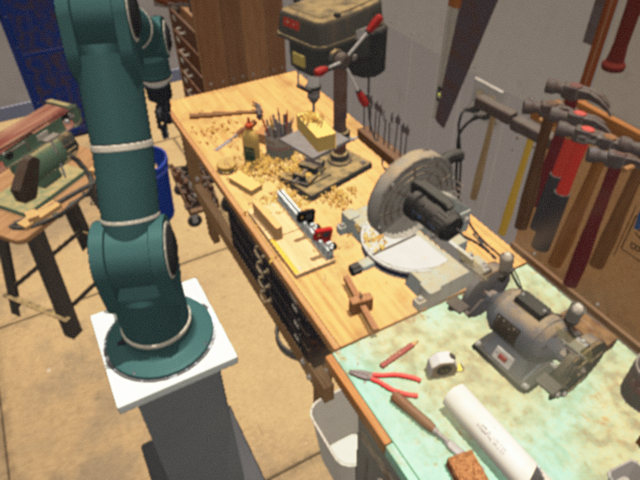

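View pics/top1.png

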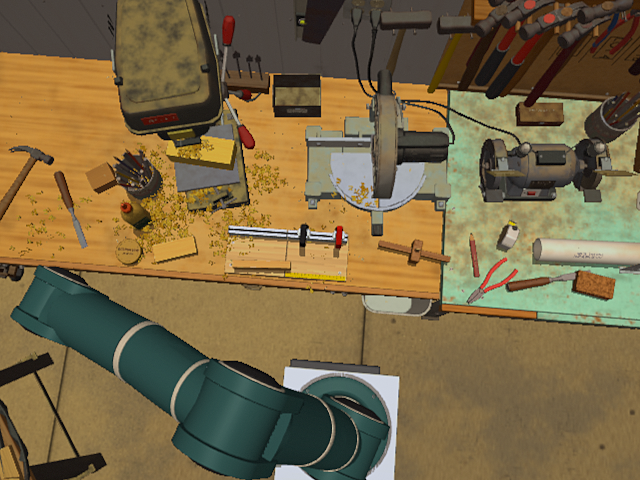

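The scene shows the jig near the middle: black stop at (308,215), red stop at (325,233). In the top view the fence runs from (228,230) to (347,240), with the board at about (260,267). The chop saw stands behind the red stop. Next I'll zoom in.

```bash
cat > h.py <<'E'
import numpy as np,cv2
from scipy.spatial.transform import Rotation as Ro
from station import *
def cast(n,uv,z,s=None):
    p=camera_params(n);d=np.linalg.inv(p['K'])@[uv[0],uv[1],1]
    if n=='wrist':
        T=np.eye(4);T[:3,:3]=Ro.from_quat(s['orientation']).as_matrix();T[:3,3]=s['tcp_pos'];T=T@p['mount']
        c=T[:3,3];d=T[:3,:3]@d
    else: c=-p['R'].T@p['t'];d=p['R'].T@d
    return c+d*(z-c[2])/d[2]
def proj(n,X,s=None):
    p=camera_params(n)
    if n=='wrist':
        T=np.eye(4);T[:3,:3]=Ro.from_quat(s['orientation']).as_matrix();T[:3,3]=s['tcp_pos'];T=np.linalg.inv(T@p['mount'])
        c=T[:3,:3]@X+T[:3,3]
    else:c=p['R']@X+p['t']
    c=p['K']@c;return c[:2]/c[2]
E
python3 - <<'E'
from h import *
a=cv2.imread('pics/top1.png')[195:295,215:365];cv2.imwrite('pics/topc.png',cv2.resize(a,None,fx=5,fy=5,interpolation=cv2.INTER_CUBIC))
E
```

```text
(no output)
```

View pics/topc.png

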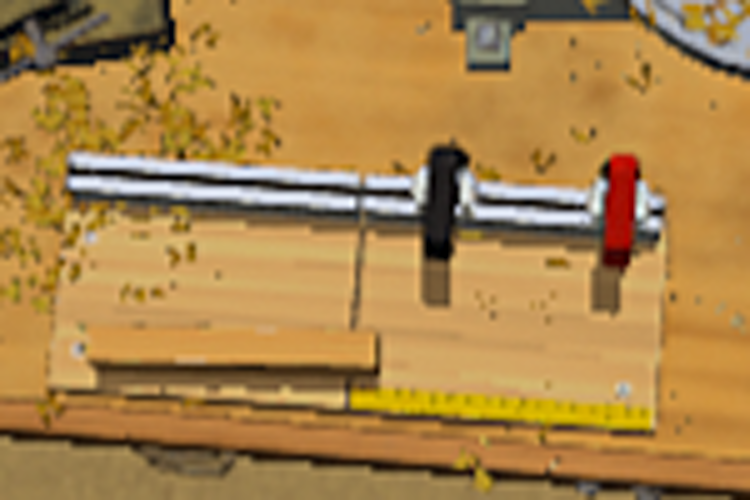

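The crop shows deck front corners at (50,388) and (655,432), and fence-top rear corners at (70,152) and (663,198). The board's top runs from (88,345) to (378,352). The black arm is at x≈441 and the red at x≈622. The saw's clamp foot, at (488,50), is behind the fence and left of the red stop.

Run:
```python
from h import *
f=lambda u,v,z:np.round(cast('top',(215+u/5,195+v/5),z)*1000,1)
for n,u,v,z in [('deckFL',50,388,.018),('deckFR',655,432,.018),('fBL',70,152,.058),('fBR',663,198,.058),('fFL',70,192,.058),('fFR',660,232,.058),('bL1',88,328,.068),('bL2',92,362,.068),('bR1',378,333,.068),('bR2',378,370,.068),('redfoot',617,268,.12),('redback',625,155,.11),('blkfoot',437,258,.12),('clamp',488,68,.02),('kerf',360,210,.058)]:print(n,f(u,v,z))
```

```text
deckFL [395.2 349.9  18. ]
deckFR [398.5   7.1  18. ]
fBL [523.6 347.2  58. ]
fBR [524.6  13.6  58. ]
fFL [500.7 344.6  58. ]
fFR [505.1  13.9  58. ]
bL1 [423.3 324.1  68. ]
bL2 [404.7 319.8  68. ]
bR1 [433.7 164.8  68. ]
bR2 [413.2 162.9  68. ]
redfoot [470.8  37.5 120. ]
redback [535.3  37.7 110. ]
blkfoot [468.3 133.9 120. ]
clamp [601.4 118.7  20. ]
kerf [503.8 181.9  58. ]
```

Call:
drive_tool:
  plan:
    - [-1,-2.2,-0.6,0,0,-0.1,0]
    - [-2,-4.5,-1.2,0,0,-0.2,0]
    - [-3,-6.7,-1.8,0,0,-0.3,0]
    - [-4,-9,-2.4,0,0,-0.395,0]
    - [-4.6,-11.1,-3,0,0,-0.395,0]

```text
time: 0.52
tcp_pos: [0.2405, 0.455, 0.2612]
orientation: [-0.003, 1.0, -0.0, -0.0]
wrist_force: [-0.5, -0.6, -0.2]
grip_width: 0.0254
gripper_force: 0.0
```

Call:
drive_tool:
  plan:
    - [-2,-4,-1,0,0,0,0]
    - [-4,-7.5,-2,0,0,0,0]
    - [-6,-11,-3,0,0,0,0]
    - [-8,-14.5,-4,0,0,0,0]
    - [-9.5,-18,-4,0,0,0,0]

```text
time: 0.93
tcp_pos: [0.3362, 0.2755, 0.3027]
orientation: [-0.0, 1.0, 0.001, 0.001]
wrist_force: [0.5, 0.9, -0.6]
grip_width: -0.0002
gripper_force: 0.0
```

Call:
drive_tool:
  plan:
    - [-1,-4,0,0,0,0,0]
    - [-3,-7,0,0,0,0,0]
    - [-4,-9,0,0,0,0,0]
    - [-4,-10,0,0,0,0,0]
    - [-4,-10,0,0,0,0,0]

```text
time: 1.35
tcp_pos: [0.3753, 0.175, 0.3012]
orientation: [0.001, 1.0, -0.0, -0.0]
wrist_force: [-1.2, 0.6, 0.3]
grip_width: 0.0002
gripper_force: 0.0
```

Run:
```python
from h import *
import json
s=status.sense();a=capture('wrist');cv2.imwrite('pics/w1.png',a)
json.dump({k:np.array(s[k]).tolist() for k in('tcp_pos','orientation')},open('w1.json','w'));print(s['time'],s['tcp_pos'])
```

```text
1.35 [0.37533138 0.17497028 0.30122657]
```

View pics/w1.png

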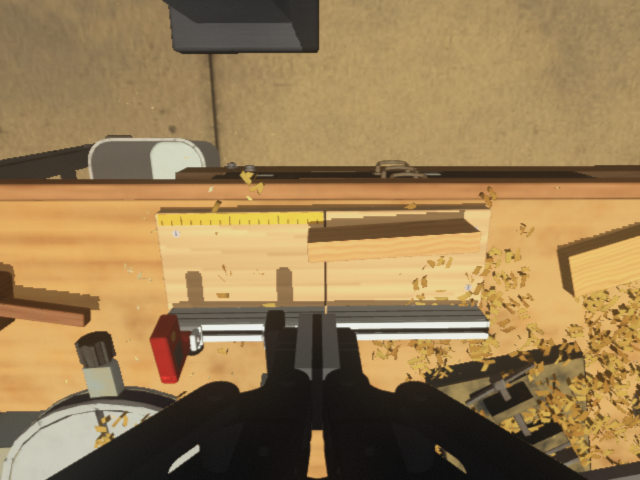

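The close view (robot side up) shows the board's top face from (308,250) to (480,240). Deck front corners are (157,213) and (490,207), and the fence bottom is near row 304. The red arm's foot spans columns 152–174 near row 318. The saw handle is at (100,365).

Run:
```python
from h import *
import json
s=json.load(open('w1.json'))
f=lambda u,v,z:np.round(cast('wrist',(u,v),z,s)*1000,1)
for n,u,v,z in [('deckFR',157,213,.018),('deckFL',490,207,.018),('fFR',168,304,.018),('fFL',489,307,.058),('fBL',489,339,.058),('kerf',325,303,.018),('bR1',308,237,.068),('bR2',308,262,.068),('bL1',476,224,.068),('bL2',481,247,.068),('rf1',152,318,.118),('rf2',174,316,.118),('handle',100,340,.05)]:print(n,f(u,v,z))
for c in('top','scene'):
  h=cv2.cvtColor(cv2.imread(f'pics/{c}1.png'),cv2.COLOR_BGR2HSV)
  m=cv2.inRange(h,(0,170,80),(6,255,255))|cv2.inRange(h,(174,170,80),(180,255,255));
  w=[325,220,350,260] if c=='top' else [312,222,340,248]
  ys,xs=np.nonzero(m[w[1]:w[3],w[0]:w[2]]);print(c,xs.min()+w[0],xs.max()+w[0],ys.min()+w[1],ys.max()+w[1],xs.mean()+w[0],ys.mean()+w[1])
print(cast('top',(374,198),.2),cast('top',(374,198),.1))
```

```text
deckFR [398.1  11.4  18. ]
deckFL [392.7 351.4  18. ]
fFR [501.   10.9  18. ]
fFL [485.6 346.9  58. ]
fBL [522.  351.6  58. ]
kerf [500.3 183.7  18. ]
bR1 [408.7 166.8  68. ]
bR2 [433.3 166.5  68. ]
bL1 [396.7 319.9  68. ]
bL2 [418.9 327.2  68. ]
rf1 [465.1  34.3 118. ]
rf2 [463.3  53.2 118. ]
handle [526.9 -52.9  50. ]
top 336 342 226 244 338.65384615384613 235.14423076923077
scene 314 331 227 240 322.2773109243698 232.98319327731093
[ 0.5953708  -0.04240048  0.2       ] [ 0.62446338 -0.0500835   0.1       ]
```

Call:
drive_tool:
  plan:
    - [-3,-2,0,0,0,0,0]
    - [-6,-4,0,0,0,0,0]
    - [-9,-6,0,0,0,0,0]
    - [-12,-8,0,0,0,0,0]
    - [-15,-10,0,0,0,0,0]

```text
time: 1.82
tcp_pos: [0.5262, 0.0777, 0.301]
orientation: [-0.001, 1.0, 0.0, -0.0]
wrist_force: [-0.4, 1.6, 0.8]
grip_width: -0.0001
gripper_force: 0.0
```

Call:
drive_tool:
  plan:
    - [-2,-1.2,0,0,0,0,0]
    - [-4,-2.5,0.5,0,0,0,0]
    - [-6,-3.3,3,0,0,0,0]
    - [-6.1,-3.3,6,0,0,0,0]
    - [-6.1,-3.3,9,0,0,0,0]

```text
time: 2.23
tcp_pos: [0.5869, 0.0452, 0.2096]
orientation: [-0.001, 1.0, 0.0, -0.0]
wrist_force: [1.3, 0.9, -0.4]
grip_width: 0.0004
gripper_force: 0.0
```

Call:
drive_tool:
  plan:
    - [0,0,3,0,0,0,0]
    - [0,0,6,0,0,0,0]
    - [0,0,9,0,0,0,0]
    - [0,0,11,0,0,0,0]
    - [0,0,11,0,0,0,0]

```text
time: 2.65
tcp_pos: [0.5837, 0.0458, 0.0969]
orientation: [-0.001, 1.0, -0.0, -0.003]
wrist_force: [-0.6, 0.7, -1.1]
grip_width: 0.0001
gripper_force: 0.0
```

Call:
drive_tool:
  plan:
    - [1.2,-0.2,0,0,0,0,0]
    - [2.2,-0.2,0,0,0,0,0]
    - [3.2,-0.2,0,0,0,0,0]
    - [4.2,-0.2,0,0,0,0,0]
    - [5.2,-0.2,0,0,0,0,0]

```text
time: 3.07
tcp_pos: [0.5339, 0.0426, 0.1021]
orientation: [-0.0, 1.0, 0.0, 0.001]
wrist_force: [1.0, -0.1, 1.4]
grip_width: 0.0002
gripper_force: 0.7
```

Call:
drive_tool:
  plan:
    - [0.8,0,0,0,0,0,0]
    - [1.6,0,0,0,0,0,0]
    - [2.3,0,0,0,0,0,0]
    - [2.5,0,0,0,0,0,0]
    - [2.5,0,0,0,0,0,0]

```text
time: 3.48
tcp_pos: [0.5088, 0.0419, 0.1014]
orientation: [-0.0, 1.0, 0.0, -0.0]
wrist_force: [0.4, 0.2, 0.2]
grip_width: -0.0001
gripper_force: 0.0
```

Call:
drive_tool:
  plan:
    - [0,0,0,0,0,0,0]
    - [0,0,-3,0,0,0,0]
    - [0,0,-6,0,0,0,0]
    - [0,0,-9,0,0,0,0]
    - [0,0,-12,0,0,0,0]

```text
time: 3.9
tcp_pos: [0.5093, 0.0416, 0.2227]
orientation: [0.0, 1.0, -0.0, -0.0]
wrist_force: [1.0, 0.1, -0.8]
grip_width: 0.0004
gripper_force: 0.0
```

Call:
drive_tool:
  plan:
    - [3,2,-1,0,0,0,0]
    - [6,4,-2,0,0,0,0]
    - [9,6,-3,0,0,0,0]
    - [12,8,-4,0,0,0,0]
    - [15,10,-5,0,0,0,0]

```text
time: 4.32
tcp_pos: [0.358, 0.1423, 0.2719]
orientation: [0.0, 1.0, -0.0, 0.0]
wrist_force: [1.2, 2.1, 0.5]
grip_width: 0.0002
gripper_force: 0.0
```

Run:
```python
from h import *
import json
s=status.sense();a=capture('wrist')
json.dump({k:np.array(s[k]).tolist() for k in('tcp_pos','orientation')},open('w2.json','w'));print(s['time'],s['tcp_pos'])
b=capture('top')[195:295,215:365];b=cv2.resize(b,(640,427),interpolation=cv2.INTER_CUBIC);
cv2.imwrite('pics/w2.png',cv2.resize(np.vstack([a[150:400],b[:350]]),None,fx=1,fy=1))
```

```text
4.3167 [0.3579894  0.14233694 0.27186531]
```

View pics/w2.png

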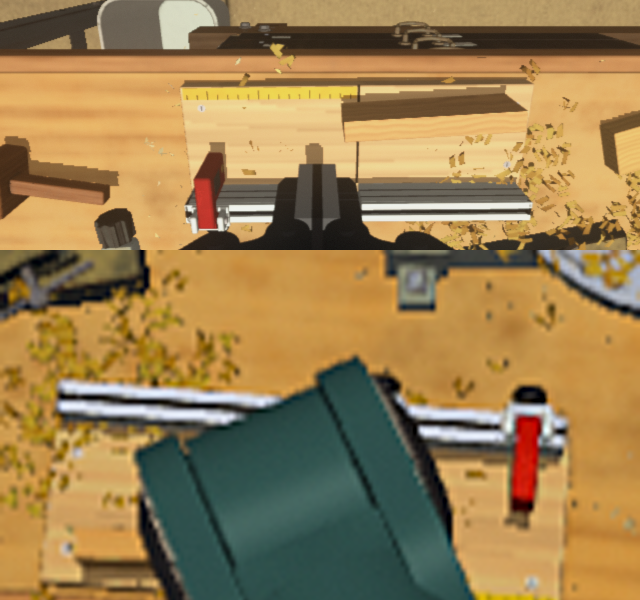

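The red arm is now down over the fence front, and the board still stands on edge. Next I'll go to the front of the board.

Call:
drive_tool:
  plan:
    - [0,2.5,2,0,0,0,0]
    - [0,5,5,0,0,0,0]
    - [0,8,8,0,0,0,0]
    - [0,10,11,0,0,0,0]
    - [0,10.1,14,0,0,0,0]

```text
time: 4.83
tcp_pos: [0.3594, 0.2462, 0.1298]
orientation: [-0.002, 1.0, 0.001, 0.0]
wrist_force: [-0.6, 0.3, -0.6]
grip_width: -0.0
gripper_force: 0.0
```

Call:
drive_tool:
  plan:
    - [0,0,2.5,0,0,0,0]
    - [0,0,5,0,0,0,0]
    - [0,0,7,0,0,0,0]
    - [0,0,7.8,0,0,0,0]
    - [0,0,7.8,0,0,0,0]

```text
time: 5.25
tcp_pos: [0.3589, 0.2421, 0.0518]
orientation: [0.0, 1.0, -0.001, -0.001]
wrist_force: [-0.5, 0.3, -1.1]
grip_width: -0.0003
gripper_force: 0.0
```

Call:
drive_tool:
  plan:
    - [-0.5,0,0,0,0,0,0]
    - [-1,0,0,0,0,0,0]
    - [-1.5,0,0,0,0,0,0]
    - [-2,0,0,0,0,0,0]
    - [-2.5,0,0,0,0,0,0]

```text
time: 5.67
tcp_pos: [0.3852, 0.243, 0.054]
orientation: [-0.0, 1.0, 0.0, 0.001]
wrist_force: [0.1, -0.5, -0.7]
grip_width: -0.0
gripper_force: 0.0
```

Call:
drive_tool:
  plan:
    - [-0.6,0,0,0,0,0,0]
    - [-1.2,0,0,0,0,0,0]
    - [-1.7,0,0,0,0,0,0]
    - [-2.2,0,0,0,0,0,0]
    - [-2.7,0,0,0,0,0,0]

```text
time: 6.08
tcp_pos: [0.4117, 0.2428, 0.0533]
orientation: [-0.0, 1.0, -0.0, -0.0]
wrist_force: [0.1, 1.2, 0.2]
grip_width: 0.0003
gripper_force: 0.0
```

Call:
drive_tool:
  plan:
    - [-0.5,0,0,0,0,0,0]
    - [-1,0,0,0,0,0,0]
    - [-1.5,0,0,0,0,0,0]
    - [-1.5,0,0,0,0,0,0]
    - [-1.5,0,0,0,0,0,0]

```text
time: 6.5
tcp_pos: [0.4263, 0.2427, 0.0532]
orientation: [0.0, 1.0, -0.0, -0.0]
wrist_force: [0.1, -0.2, -0.1]
grip_width: -0.0003
gripper_force: 0.0
```

Call:
drive_tool:
  plan:
    - [1,0,-0.5,0,0,0,0]
    - [3,0,-3,0,0,0,0]
    - [4.5,0,-6.5,0,0,0,0]
    - [5.5,0,-10,0,0,0,0]
    - [6.5,0,-14,0,0,0,0]

```text
time: 6.92
tcp_pos: [0.3589, 0.2421, 0.1942]
orientation: [-0.0, 1.0, -0.001, -0.001]
wrist_force: [-0.2, 0.3, 0.3]
grip_width: -0.0002
gripper_force: 0.0
```

Run:
```python
from h import *
import json
s=status.sense();a=capture('wrist')
json.dump({k:np.array(s[k]).tolist() for k in('tcp_pos','orientation')},open('w3.json','w'));print(s['time'],s['tcp_pos'])
cv2.imwrite('pics/w3.png',a)
```

```text
6.9167 [0.35892787 0.2421073  0.19419256]
```

View pics/w3.png

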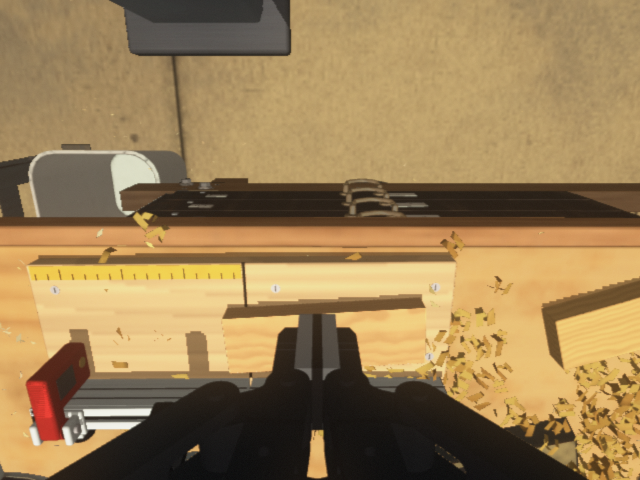

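The board lies flat. Its top face's front edge runs from (222,318) to (427,306), and its right end runs to (230,373). The red foot is at (75,350).

Run:
```python
from h import *
import json
s=json.load(open('w3.json'))
f=lambda u,v,z:np.round(cast('wrist',(u,v),z,s)*1000,1)
for n,u,v,z in [('deckFR',28,263,.018),('deckFL',455,263,.018),('fenceFR',90,373,.018),('fenceFL',445,377,.018),('bFR',222,318,.038),('bFL',427,306,.038),('bBR',230,373,.038),('bBL',425,370,.038)]:print(n,f(u,v,z))
s=json.load(open('w2.json'))
for n,u,v,z in [('red bar L',195,378,.078),('red R',214,378,.078),('foot -y',209,304,.078),('foot +y',223,302,.078)]:print(n,f(u,v,z))
```

```text
deckFR [396.5  11.7  18. ]
deckFL [396. 352.  18.]
fenceFR [499.2  43.8  18. ]
fenceFL [502.7 354.4  18. ]
bFR [434.6 167.9  38. ]
bFL [424.  327.1  38. ]
bBR [485.  170.9  38. ]
bBL [481.8 330.4  38. ]
red bar L [516.3  29.4  78. ]
red R [516.3  47.   78. ]
foot -y [440.4  48.5  78. ]
foot +y [438.5  60.8  78. ]
```

Call:
drive_tool:
  plan:
    - [0,0.2,3,0,0,0,0]
    - [0,0.4,6,0,0,0,0]
    - [0,0.6,9,0,0,0,0]
    - [-0.5,0.8,12,0,0,0,0]
    - [-1,0.8,14.5,0,0,0,0]

```text
time: 7.38
tcp_pos: [0.3699, 0.251, 0.0469]
orientation: [-0.001, 1.0, -0.0, -0.0]
wrist_force: [0.2, -0.0, 0.5]
grip_width: 0.0003
gripper_force: 0.0
```

Call:
drive_tool:
  plan:
    - [0,0,1,0,0,0,0]
    - [0,0,2,0,0,0,0]
    - [-1,0,2.2,0,0,0,0]
    - [-2,0,2.2,0,0,0,0]
    - [-3,0,2.2,0,0,0,0]

```text
time: 7.8
tcp_pos: [0.4028, 0.2512, 0.0275]
orientation: [-0.0, 1.0, 0.0, 0.001]
wrist_force: [0.5, 0.6, 0.4]
grip_width: -0.0002
gripper_force: 0.0
```

Call:
drive_tool:
  plan:
    - [-0.5,0,0,0,0,0,0]
    - [-1,0,0,0,0,0,0]
    - [-1.5,0,0,0,0,0,0]
    - [-2,0,0,0,0,0,0]
    - [-2.5,0,0,0,0,0,0]

```text
time: 8.22
tcp_pos: [0.4265, 0.2509, 0.0265]
orientation: [-0.0, 1.0, 0.0, -0.0]
wrist_force: [-1.7, 0.8, 1.4]
grip_width: 0.0
gripper_force: 0.5
```

Call:
drive_tool:
  plan:
    - [-0.3,0,0,0,0,0,0]
    - [-0.6,0,0,0,0,0,0]
    - [-0.8,0,0,0,0,0,0]
    - [-0.9,0,0,0,0,0,0]
    - [-1,0,0,0,0,0,0]

```text
time: 8.63
tcp_pos: [0.4361, 0.2508, 0.0262]
orientation: [-0.0, 1.0, -0.0, -0.0]
wrist_force: [-1.2, 0.7, 0.9]
grip_width: 0.0001
gripper_force: 0.6
```

Call:
drive_tool:
  plan:
    - [-0.1,0,0,0,0,0,0]
    - [-0.2,0,0,0,0,0,0]
    - [-0.3,0,0,0,0,0,0]
    - [-0.4,0,0,0,0,0,0]
    - [-0.5,0,0,0,0,0,0]

```text
time: 9.05
tcp_pos: [0.4413, 0.2508, 0.0263]
orientation: [-0.0, 1.0, -0.0, 0.0]
wrist_force: [-0.6, -0.3, -0.0]
grip_width: -0.0001
gripper_force: 0.3
```

Call:
drive_tool:
  plan:
    - [-0.1,0,0,0,0,0,0]
    - [-0.2,0,0,0,0,0,0]
    - [-0.2,0,0,0,0,0,0]
    - [-0.2,0,0,0,0,0,0]
    - [-0.2,0,0,0,0,0,0]

```text
time: 9.47
tcp_pos: [0.4417, 0.2508, 0.0261]
orientation: [-0.0, 1.0, -0.0, -0.001]
wrist_force: [-10.1, 0.3, 6.2]
grip_width: -0.0001
gripper_force: 5.0
```

Call:
drive_tool:
  plan:
    - [1,0,0,0,0,0,0]
    - [2,0,-1,0,0,0,0]
    - [1.5,3,-4,0,0,0,0]
    - [-0.5,6,-6,0,0,0,0]
    - [-2,9,-6,0,0,0,0]

```text
time: 9.88
tcp_pos: [0.465, 0.3431, 0.0907]
orientation: [0.0, 1.0, 0.002, 0.002]
wrist_force: [1.3, 0.8, 0.6]
grip_width: 0.0
gripper_force: 0.0
```

Call:
drive_tool:
  plan:
    - [-0.9,2.3,0,0,0,0,0]
    - [-1.3,2.5,1,0,0,0,0]
    - [-1.3,2.5,3,0,0,0,0]
    - [-1.3,2.5,5,0,0,0,0]
    - [-1.3,2.5,6,0,0,0,0]

```text
time: 10.3
tcp_pos: [0.475, 0.365, 0.024]
orientation: [-0.0, 1.0, -0.001, -0.001]
wrist_force: [-0.6, 0.5, 0.1]
grip_width: -0.0004
gripper_force: 0.0
```

Call:
drive_tool:
  plan:
    - [0,-0.5,0,0,0,0,0]
    - [0,-1,0,0,0,0,0]
    - [0,-1.5,0,0,0,0,0]
    - [0,-2,0,0,0,0,0]
    - [0,-2.5,0,0,0,0,0]

```text
time: 10.72
tcp_pos: [0.4766, 0.3403, 0.0273]
orientation: [0.0, 1.0, 0.0, 0.001]
wrist_force: [1.0, -0.2, -0.8]
grip_width: 0.0001
gripper_force: 0.0
```

Call:
drive_tool:
  plan:
    - [0,-0.8,0,0,0,0,0]
    - [0,-1.8,0,0,0,0,0]
    - [0,-2.8,0,0,0,0,0]
    - [0,-3.8,0,0,0,0,0]
    - [0,-4.8,0,0,0,0,0]

```text
time: 11.13
tcp_pos: [0.4766, 0.2922, 0.0269]
orientation: [-0.0, 1.0, 0.001, 0.001]
wrist_force: [-0.2, 4.2, 7.2]
grip_width: 0.0003
gripper_force: 3.1
```

Call:
drive_tool:
  plan:
    - [0,-1,0,0,0,0,0]
    - [0,-2,0,0,0,0,0]
    - [0,-3,0,0,0,0,0]
    - [0,-4,0,0,0,0,0]
    - [0,-4.7,0,0,0,0,0]

```text
time: 11.55
tcp_pos: [0.4766, 0.2447, 0.0268]
orientation: [0.0, 1.0, 0.0, 0.001]
wrist_force: [-0.5, 3.4, 5.9]
grip_width: 0.0001
gripper_force: 3.2
```

Run:
```python
from h import *
import json
s=status.sense();print(s['time'],s['tcp_pos'],s['wrist_force'])
b=capture('scene')[170:290,230:390];a=capture('wrist')[200:440]
cv2.imwrite('pics/w4.png',np.vstack([a,cv2.resize(b,(480,360),interpolation=cv2.INTER_CUBIC)[:, :] if 0 else cv2.copyMakeBorder(cv2.resize(b,(480,360),interpolation=cv2.INTER_CUBIC),0,0,0,160,0)]))
```

```text
11.55 [0.47659081 0.24474973 0.02684747] [-0.46445504  3.36331328  5.88728098]
```

View pics/w4.png

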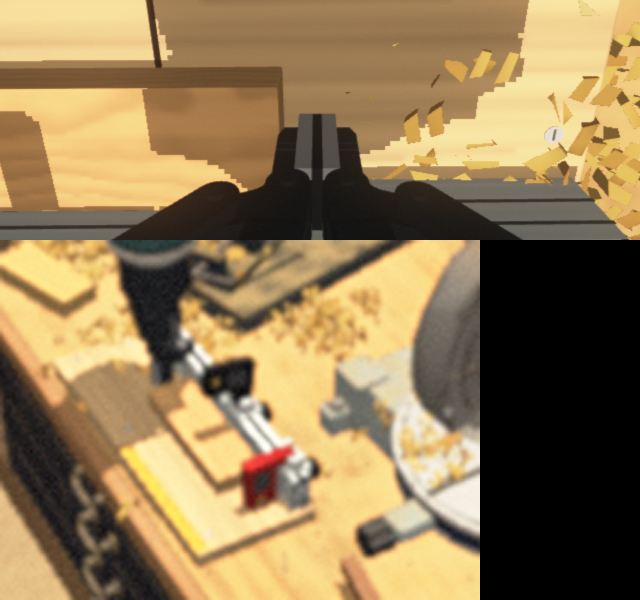

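The board sits flush against the fence and its right end is closing on the red foot. The black stop is still up. I'll finish the approach slowly.

Call:
drive_tool:
  plan:
    - [0,-0.5,0,0,0,0,0]
    - [0,-0.9,0,0,0,0,0]
    - [0,-1.3,0,0,0,0,0]
    - [0,-1.5,0,0,0,0,0]
    - [0,-1.7,0,0,0,0,0]

```text
time: 12.07
tcp_pos: [0.4761, 0.2284, 0.0262]
orientation: [0.0, 1.0, -0.0, -0.0]
wrist_force: [-0.4, 0.7, 0.5]
grip_width: -0.0001
gripper_force: 0.4
```

Call:
drive_tool:
  plan:
    - [0,-0.1,0,0,0,0,0]
    - [0,-0.2,0,0,0,0,0]
    - [0,-0.3,0,0,0,0,0]
    - [0,-0.4,0,0,0,0,0]
    - [0,-0.5,0,0,0,0,0]

```text
time: 12.48
tcp_pos: [0.4761, 0.2238, 0.0263]
orientation: [-0.0, 1.0, -0.0, -0.0]
wrist_force: [0.2, 0.9, -0.3]
grip_width: -0.0003
gripper_force: 0.3
```

Call:
drive_tool:
  plan:
    - [0,-0.1,0,0,0,0,0]
    - [0,-0.2,0,0,0,0,0]
    - [0,-0.3,0,0,0,0,0]
    - [0,-0.3,0,0,0,0,0]
    - [0,-0.3,0,0,0,0,0]

```text
time: 12.9
tcp_pos: [0.4762, 0.2208, 0.0263]
orientation: [-0.0, 1.0, -0.0, -0.0]
wrist_force: [-0.5, 0.3, 0.5]
grip_width: 0.0001
gripper_force: 0.2
```

Call:
drive_tool:
  plan:
    - [0,-0.1,0,0,0,0,0]
    - [0,-0.15,0,0,0,0,0]
    - [0,-0.2,0,0,0,0,0]
    - [0,-0.2,0,0,0,0,0]
    - [0,-0.2,0,0,0,0,0]

```text
time: 13.32
tcp_pos: [0.4762, 0.2202, 0.0265]
orientation: [-0.001, 1.0, 0.001, 0.0]
wrist_force: [-1.3, 9.0, 0.3]
grip_width: 0.0001
gripper_force: 4.3
```

Call:
drive_tool:
  plan:
    - [0,1,0,0,0,0,0]
    - [0,2,-1,0,0,0,0]
    - [1,3,-4,0,0,0,0]
    - [4,2,-8,0,0,0,0]
    - [8,1,-11,0,0,0,0]

```text
time: 13.73
tcp_pos: [0.4105, 0.2331, 0.1263]
orientation: [-0.0, 1.0, -0.0, 0.001]
wrist_force: [0.7, 0.6, 2.1]
grip_width: 0.0
gripper_force: 0.0
```

Call:
drive_tool:
  plan:
    - [2,-3,-1,0,0,0,0]
    - [4,-6,-2,0,0,0,0]
    - [6,-9,-3,0,0,0,0]
    - [6,-10.5,-3,0,0,0,0]
    - [6,-10.5,-3,0,0,0,0]

```text
time: 14.15
tcp_pos: [0.3495, 0.1252, 0.1556]
orientation: [0.001, 1.0, 0.0, 0.0]
wrist_force: [-0.2, -0.0, 0.7]
grip_width: -0.0003
gripper_force: 0.0
```

Run:
```python
from h import *
s=status.sense();print(s['time'],s['tcp_pos'])
import json;json.dump({k:np.array(s[k]).tolist() for k in('tcp_pos','orientation')},open('w5.json','w'))
a=capture('wrist');cv2.imwrite('pics/w5f.png',a)
cv2.imwrite('pics/w5.png',cv2.resize(a[240:440,140:540],None,fx=2,fy=2,interpolation=cv2.INTER_CUBIC))
```

```text
14.15 [0.34953309 0.12524928 0.15562323]
```

View pics/w5.png

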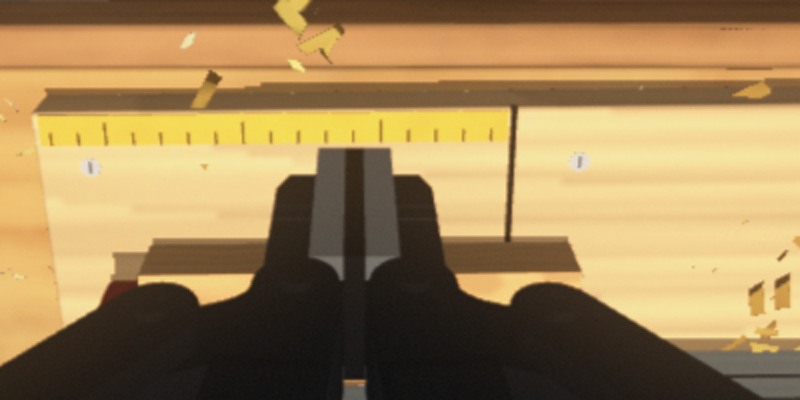

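The board is butted near the red stop. Its front edge runs from (138,275) to (580,272), within about 0.004 rad of the deck edge. One gentle press at mid-length, with the tool tilted to keep clear of the black foot, will make sure it is flush.

Call:
drive_tool:
  plan:
    - [-1,0,3,0,-0.12,0,0]
    - [-2,0,6,0,-0.24,0,0]
    - [-4,0,9,0,-0.35,0,0]
    - [-6,0,11.5,0,-0.35,0,0]
    - [-6,0,12.8,0,-0.35,0,0]

```text
time: 14.62
tcp_pos: [0.3974, 0.1143, 0.0664]
orientation: [0.003, 0.987, -0.025, 0.16]
wrist_force: [-0.3, -1.0, 0.2]
grip_width: 0.0001
gripper_force: 0.0
```

Call:
drive_tool:
  plan:
    - [-0.5,0,0.18,0,0,0,0]
    - [-1,0,0.36,0,0,0,0]
    - [-1.5,0,0.54,0,0,0,0]
    - [-2,0,0.72,0,0,0,0]
    - [-2.3,0,0.82,0,0,0,0]

```text
time: 15.03
tcp_pos: [0.4234, 0.1122, 0.0679]
orientation: [0.005, 0.987, -0.025, 0.161]
wrist_force: [-0.2, -0.0, 0.1]
grip_width: -0.0
gripper_force: 0.0
```

Run:
```python
from h import *
s=status.sense();print(np.round(s['joint_pos'],3),s['tcp_pos'],Ro.from_quat(s['orientation']).as_matrix().round(3))
```

```text
[-0.582  0.26   0.132  2.399  0.623  0.265  0.516] [0.4234111  0.11221245 0.06785101] [[-0.948  0.018  0.317]
 [ 0.002  0.999 -0.051]
 [-0.317 -0.047 -0.947]]
```

Call:
drive_tool:
  plan:
    - [1,-1,-1.5,-0.015,0.1,0,0]
    - [2,-2,-3,-0.03,0.2,0,0]
    - [2.6,-3.9,-4,-0.048,0.322,-0.01,0]
    - [2.6,-3.9,-4,-0.048,0.322,-0.01,0]
    - [2.6,-3.9,-4,-0.048,0.322,-0.01,0]

```text
time: 15.45
tcp_pos: [0.3843, 0.0753, 0.1007]
orientation: [0.0, 1.0, 0.002, -0.001]
wrist_force: [0.1, -0.4, -0.2]
grip_width: -0.0
gripper_force: 0.0
```

Call:
drive_tool:
  plan:
    - [0,0,2.5,0,0,0,0]
    - [0,0,5,0,0,0,0]
    - [-0.5,0,7.3,0,0,0,0]
    - [-2,0,7.3,0,0,0,0]
    - [-3.5,0,7.3,0,0,0,0]

```text
time: 15.87
tcp_pos: [0.419, 0.075, 0.0249]
orientation: [-0.0, 1.0, -0.001, -0.001]
wrist_force: [-0.1, -0.4, -0.3]
grip_width: 0.0001
gripper_force: 0.0
```

Call:
drive_tool:
  plan:
    - [-0.8,0,0,0,0,0,0]
    - [-1.4,0,0,0,0,0,0]
    - [-1.9,0,0,0,0,0,0]
    - [-2,0,0,0,0,0,0]
    - [-2.1,0,0,0,0,0,0]

```text
time: 16.28
tcp_pos: [0.4401, 0.0749, 0.026]
orientation: [0.0, 1.0, -0.001, 0.0]
wrist_force: [0.4, -0.4, -1.1]
grip_width: 0.0002
gripper_force: 0.0
```

Call:
drive_tool:
  plan:
    - [-0.1,0,0,0,0,0,0]
    - [-0.2,0,0,0,0,0,0]
    - [-0.3,0,0,0,0,0,0]
    - [-0.3,0,0,0,0,0,0]
    - [-0.3,0,0,0,0,0,0]

```text
time: 16.7
tcp_pos: [0.4431, 0.0749, 0.0258]
orientation: [0.0, 1.0, -0.001, -0.0]
wrist_force: [-0.8, 0.3, 1.4]
grip_width: 0.0
gripper_force: 0.4
```

Call:
drive_tool:
  plan:
    - [-0.05,0,0,0,0,0,0]
    - [-0.1,0,0,0,0,0,0]
    - [-0.15,0,0,0,0,0,0]
    - [-0.15,0,0,0,0,0,0]
    - [-0.15,0,0,0,0,0,0]

```text
time: 17.12
tcp_pos: [0.4433, 0.0749, 0.0255]
orientation: [-0.0, 1.0, -0.002, -0.001]
wrist_force: [-9.2, 0.6, 6.3]
grip_width: 0.0002
gripper_force: 4.6
```

Call:
drive_tool:
  plan:
    - [1,0,0,0,0,0,0]
    - [1.5,3,0,0,0,0,0]
    - [1.5,7,0,0,0,0,0]
    - [1.5,11,0,0,0,0,0]
    - [1.5,11.5,0,0,0,0,0]

```text
time: 17.53
tcp_pos: [0.4291, 0.1967, 0.026]
orientation: [-0.003, 1.0, 0.0, 0.001]
wrist_force: [-0.8, 0.4, 0.6]
grip_width: 0.0001
gripper_force: 0.0
```

Call:
drive_tool:
  plan:
    - [-0.5,0,0,0,0,0,0]
    - [-0.9,0,0,0,0,0,0]
    - [-1.2,0,0,0,0,0,0]
    - [-1.3,0,0,0,0,0,0]
    - [-1.4,0,0,0,0,0,0]

```text
time: 17.95
tcp_pos: [0.4424, 0.1888, 0.0252]
orientation: [0.001, 1.0, -0.002, -0.002]
wrist_force: [-17.0, 2.2, 11.5]
grip_width: 0.0002
gripper_force: 8.5
```

Call:
drive_tool:
  plan:
    - [-0.05,0,0,0,0,0,0]
    - [-0.1,0,0,0,0,0,0]
    - [-0.1,0,0,0,0,0,0]
    - [-0.1,0,0,0,0,0,0]
    - [-0.1,0,0,0,0,0,0]

```text
time: 18.37
tcp_pos: [0.4424, 0.1887, 0.0251]
orientation: [0.001, 1.0, -0.002, -0.002]
wrist_force: [-17.7, 1.4, 12.9]
grip_width: -0.0001
gripper_force: 9.1
```

Call:
drive_tool:
  plan:
    - [1,0,0,0,0,0,0]
    - [2,1,-1,0,0,0,0]
    - [1.5,3,-4,0,0,0,0]
    - [-0.5,5.5,-5,0,0,0,0]
    - [-3.3,6.2,-5,0,0,0,0]

```text
time: 18.78
tcp_pos: [0.4783, 0.2554, 0.0784]
orientation: [-0.001, 1.0, 0.0, 0.002]
wrist_force: [0.0, 1.5, 0.2]
grip_width: -0.0001
gripper_force: 0.0
```

Call:
drive_tool:
  plan:
    - [0,0,1,0,0,0,0]
    - [0,0,3,0,0,0,0]
    - [0,0,4.9,0,0,0,0]
    - [0,-0.5,4.9,0,0,0,0]
    - [0,-1.3,4.9,0,0,0,0]

```text
time: 19.2
tcp_pos: [0.4774, 0.2379, 0.0259]
orientation: [0.0, 1.0, -0.002, -0.001]
wrist_force: [0.0, 0.3, 0.3]
grip_width: -0.0001
gripper_force: 0.0
```

Call:
drive_tool:
  plan:
    - [0,-0.5,0,0,0,0,0]
    - [0,-1,0,0,0,0,0]
    - [0,-1.3,0,0,0,0,0]
    - [0,-1.5,0,0,0,0,0]
    - [0,-1.6,0,0,0,0,0]

```text
time: 19.62
tcp_pos: [0.4781, 0.2226, 0.0269]
orientation: [0.0, 1.0, -0.001, 0.0]
wrist_force: [-0.2, 0.9, 1.1]
grip_width: 0.0002
gripper_force: 0.0
```

Call:
drive_tool:
  plan:
    - [0,-0.1,0,0,0,0,0]
    - [0,-0.2,0,0,0,0,0]
    - [0,-0.25,0,0,0,0,0]
    - [0,-0.3,0,0,0,0,0]
    - [0,-0.3,0,0,0,0,0]

```text
time: 20.03
tcp_pos: [0.4778, 0.2204, 0.0265]
orientation: [-0.0, 1.0, -0.001, 0.0]
wrist_force: [1.1, 2.7, 0.9]
grip_width: -0.0002
gripper_force: 1.5
```

Call:
drive_tool:
  plan:
    - [0,-0.05,0,0,0,0,0]
    - [0,-0.1,0,0,0,0,0]
    - [0,-0.1,0,0,0,0,0]
    - [0,-0.1,0,0,0,0,0]
    - [0,-0.1,0,0,0,0,0]

```text
time: 20.45
tcp_pos: [0.4778, 0.2201, 0.0265]
orientation: [-0.0, 1.0, -0.001, 0.0]
wrist_force: [-0.0, 7.7, 0.2]
grip_width: -0.0
gripper_force: 3.6
```

Call:
drive_tool:
  plan:
    - [0,1,0,0,0,0,0]
    - [0,3,-1,0,0,0,0]
    - [0,5,-4,0,0,0,0]
    - [3,7,-7,0,0,0,0]
    - [6,9,-10,0,0,0,0]

```text
time: 20.87
tcp_pos: [0.4241, 0.3055, 0.1203]
orientation: [0.001, 1.0, -0.002, -0.0]
wrist_force: [-0.1, 0.2, 0.6]
grip_width: -0.0002
gripper_force: 0.0
```

Call:
drive_tool:
  plan:
    - [3,3,-2,0,0,0,0]
    - [6,6,-4,0,0,0,0]
    - [9,9,-6,0,0,0,0]
    - [11,12,-8,0,0,0,0]
    - [11,12,-8,0,0,0,0]

```text
time: 21.28
tcp_pos: [0.3109, 0.4295, 0.202]
orientation: [-0.002, 1.0, 0.0, 0.001]
wrist_force: [-0.7, 0.3, 0.9]
grip_width: -0.0002
gripper_force: 0.0
```

Run:
```python
from h import *
s=status.sense();print(s['time'],s['tcp_pos'])
b=capture('scene')[180:280,250:370];a=capture('top')[215:290,215:365]
cv2.imwrite('pics/w6.png',np.vstack([cv2.resize(a,(600,300),interpolation=cv2.INTER_CUBIC),cv2.resize(b,(600,500),interpolation=cv2.INTER_CUBIC)[100:400]]))
```

```text
21.2833 [0.31087877 0.42953977 0.20195908]
```

View pics/w6.png

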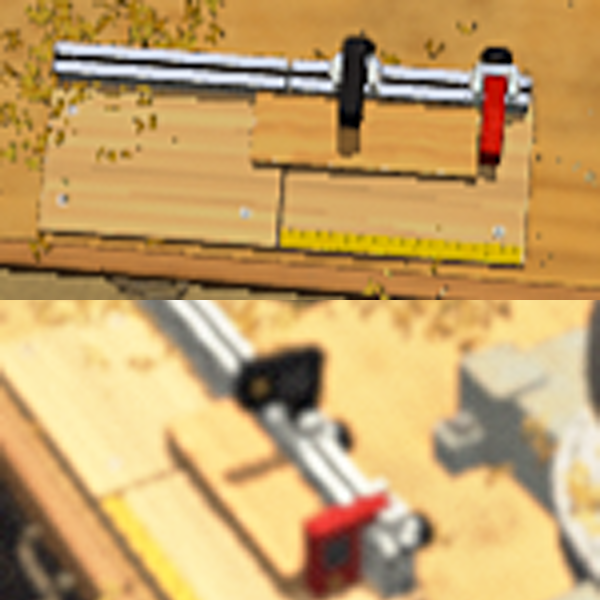

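The board lies flat from (253,130) to (477,145), flush with the fence and butted on the red foot at (490,150). The black stop is up at (352,80).

```bash
python3 -c "
from station import *
print(finish_job())"
```

```text
the job is handed in; nothing more can be done
None
```

The job is handed in: the red stop is down, the board lies flat and flush with the fence with its end against the red stop, the black stop is still up, and no other item on the bench was touched.

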